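# Unbar the finds chest with the lifting hook

## Robot

A 6-joint arm with a two-finger parallel gripper is mounted at the origin on the work surface. World frame = base frame: x ahead of the robot, y to its left, z up, the work surface at z = 0. Lengths are in mm, angles in rad, forces in N, time in s.
With the tool pointing down it reaches from about 425 to 950 mm from the base axis. Payload 14.7 kg.
Tool frame: the origin (TCP) lies midway between the tips of the shut fingers; the grasp point (between the pads) lies 19 mm behind it; z points along the fingers, y is the direction in which the jaws open and shut (so a half turn about z gives the same grasp; the last joint's range is limited). The gripper opens to 85 mm and grips with 20 to 120 N. Pads are 22 mm wide; open, the fingers measure 114 mm over their backs; the gripper's body (76 mm by 85 mm) begins 54 mm behind the grasp point. The pads swing forward as they close: fully open they stand 13 mm farther back than shut.
Start: joints at [-1.298, 0.48, 1.596, -0, 1.065, -0.047], TCP at [204.361, -617.032, 231.297] pointing down, gripper open.
Joint ranges: [-2.75, 2.75], [-0.82, 2.05], [0.23, 2.67], [-1.56, 4.7], [0.09, 2.69], [-2.92, 2.92]. Speed limits (rad/s): [1.89, 1.89, 2.39, 3.01, 3.01, 3.01].

## Interface

Orientations are given as a unit quaternion [w, x, y, z].
In Python, from rig import r, claw, solver, cams, hand_in, search_frame, mark_of, status gives the robot as it stands. The module is installed in compiled form; this text tells all that it offers. Calls block until the motion is done:
- r.move_pose(position, orientation): joint-space move of the TCP to a pose.
- r.servo_line(position, vel=150, attitude=None, force_limit=None): straight line of the TCP; attitude=None keeps the orientation; vel is the mean speed in mm/s. With force_limit (N) it stops when the force on the tool has changed by that much, and returns True; else False.
- r.move_j(angles): joint-space move.
- claw.gripper_to(opening, grasp_force=None): finger opening in mm; grasp_force is the grip in N (None keeps the last); returns when the fingers have stopped.
- r.sleep(seconds).
- solver.ik(position, orientation): joint angles nearest the present ones, or None.
- cams.capture(name): name is "side" or "top" or "wrist"; returns a dict with "image" (384x512x3 uint8, red, green, blue), "fx", "fy", "cx", "cy" (pixels), "k1" (the pictures are not rectified: a ray, as slopes to the right and down, at radius r is drawn at 1 + k1 r^2 times it, then the intrinsics apply), "xyz" and "rotation" of the camera in the world. Camera axes: x right, y down, z forward; pixel columns grow to the right and rows downward; lengths in mm; the calibration is good to about 2 mm. A picture is of the moment at which its call begins. There is no depth.
A pose or a line that the arm cannot do raises r.Unreachable and nothing moves.
- hand_in(): hands the job in, once; it reports no verdict.
Trained networks look in the newest picture that a camera, given by its name, has taken for a name from the list of things; names that differ only in an ending like _2 or _b are one class to them, and where a whole thing is asked for, a point or a joint stands for the part that bears it (a point fixed in the world has none). Each returns a list of dicts, best first, with "p" (0 to 1); they miss things now and then, are a little off and sometimes report something else, mostly with a low value. They report only what shows in the picture. A call takes as long as a camera call.
- search_frame(camera, name): "position" ([x, y, z] in mm, in the coordinates of the camera as it stood for that picture, good to about 4 mm: the middle of the surface that is visible of it).
- mark_of(camera, name): "position" ([x, y, z] in mm, in the coordinates of the camera as it stood for that picture, good to about 4 mm: a listed point, or the origin of a listed thing).
Readings, each from a call of its own:
- status.read_t(): time.
- status.read_joint_pos(): joint angles.
- status.read_joint_vel(): joint speeds.
- status.read_tau(): joint torques, N m.
- status.read_position(): TCP position.
- status.read_tcp_rot(): TCP orientation.
- status.read_contact_force(): force on the tool from outside, world axes, zero at the start.
- status.read_wrist_torque(): the same for the moment, N m.
- status.read_grip_width(): finger opening in mm.
Only numpy, scipy, OpenCV 4.12 (cv2) and the standard library are available. Lean on these libraries where they do the work, as an engineer would, in place of code of your own. Each camera call takes 0.05 s, during which the arm holds its last target.

## Task

Use the lifting hook to unbar the finds chest: hook the locking bar under its top rail, lift it level straight out of the chest's two U brackets so that both ends come clear together, and set it down gently, centred, in both forks of the empty bar stand. The bar is freshly lacquered, so only the hook may touch it, never the gripper, and a ballast hidden inside puts its balance point off the middle: feel for it with small trial lifts and never let the bar tip steeply. Then stand the hook upright on the table again and let go, without disturbing the jar, bowl, brush and spatula nearby.

Things in the scene. Friction and masses are not known exactly. Their poses are not given: they have to be found in the camera images.
- bar: Locking bar: steel box beam 28 wide (x), 300 long (y), 24 high (z), loose in the chest's brackets at the start; origin at the centre of its underside. Ballast is fixed unseen inside: the bar weighs 0.6 to 0.9 kg and balances anywhere within 75 mm either side of its middle. Only dry friction holds it
- bar_rail (a point): middle of the bar's lifting rail, on its centre line, 62 mm above the bar's underside; axes as the bar's. The rail is a round rod 8 mm thick above and parallel to the beam (along y), on two posts at y = +105 and -105 mm; free gap between beam top and rail underside 34 mm
- bar_end_left (a point): point on the bar's underside 110 mm along its +y axis, where the bar lies in a bracket
- bar_end_right (a point): the same at 110 mm along its -y axis
- chest: Finds chest, fixed: wooden box with plywood lid, 156 x 190 mm, lid top at 70 mm. Origin at table level under its centre. The bar lies along its y axis across the lid in two dark steel open-topped U brackets at y = +110 and -110 mm: seat 75 mm above the table, prongs to 99 mm, 34 mm free between prongs, 12 mm thick
- stand: Empty bar stand, fixed: grey base plate 100 x 270 mm with two aluminium forks open upward at y = +110 and -110 mm. Origin at table level under its centre; the bar is to lie along its y axis. Forks: seat 55 mm above the table, 36 mm free between prongs up to 79 mm, then flared to about 65 mm wide at 100 mm
- stand_seat (a point): point midway between the two fork seats, at seat height, 55 mm above the stand's origin; axes as the stand's: the bar's origin comes here, either way round
- hook: Lifting hook, loose, 0.25 kg, 131 mm tall, standing on its foot. Origin on the underside, under the shank; z up. Shank 8 x 20 mm. In front, to x = +30 mm, a foot 24 mm wide (y) with an upward-open V trough along y, closed by a lip at x = 26 to 30 mm, 20 mm high. Heel behind, to x = -30 mm, 56 mm wide, 7 mm high
- hook_trough (a point): bottom of the hook's V trough, at x = 16, y = 0, z = 8 mm of the hook; axes as the hook's. A rail lying in it has its centre line at about x = 16, z = 13 mm of the hook. The trough is only 24 mm long: a bar stays level on it only if its balance point is over these 24 mm; otherwise the heavy end stays down
- hook_grip (a point): centre of the hook's head, where to grip it from above: black block 24 (x) x 26 (y) mm, from 89 to 131 mm above the hook's underside; this point is at 112 mm
- jar_a: Bystander, to be left alone: lidded glass jar, 64 mm across, 75 high, between chest and stand (another stands at the back); origin at its underside
- brush: Bystander, to be left alone: brush lying on the table; origin at its underside
- spatula: Bystander, to be left alone: spatula lying on the table; origin at its underside
- bowl: Bystander, to be left alone: white bowl, 80 mm across, 40 high; origin at its underside

How it is judged (in metres and radians):
On the way:
1. the bar hangs level on the hook straight above the chest, both ends clear of the brackets (z of each of bar_end_left, bar_end_right in the frame of chest above 0.103 m and horizontal distance between bar and chest below 0.07 m and angle between bar's own z axis and vertical below 0.12 rad and contact force between hook and bar above 2 N), for 0.2 s.
At the end, for the whole second after the job is handed in: Bar at rest on both fork seats of the stand, within 8 mm across, 25 mm along, about 5 mm in height, 0.07 rad in yaw and 0.06 rad of level; hook at rest, upright within 0.08 rad, its foot on the table, not touching the bar (x of bar in the frame of stand between -0.008 and 0.008 m and y of bar in the frame of stand between -0.025 and 0.025 m and z of bar in the frame of stand between 0.049 and 0.06 m and angle between the y axis of bar and the y axis of stand, either way round below 0.07 rad and angle between bar's own z axis and vertical below 0.06 rad and linear speed of each of bar, hook below 0.02 m/s and angle between hook's own z axis and vertical below 0.08 rad and height (world z) of hook between -0.003 and 0.004 m and contact force between hook and bar below 0.05 N).
It fails at once if one end of the bar out of its chest bracket (underside 34 mm or more above the seat) while the other is still down (less than 10 mm above the seat) (horizontal distance between bar and chest below 0.07 m and ((z of bar_end_left in the frame of chest above 0.109 m and z of bar_end_right in the frame of chest below 0.085 m) or (z of bar_end_right in the frame of chest above 0.109 m and z of bar_end_left in the frame of chest below 0.085 m))).
It fails at once if the bar tipped by more than 0.25 rad (14 degrees) (angle between bar's own z axis and vertical above 0.25 rad).
It fails at once if gripper or arm touches the bar (contact force between any of the fingers, the arm and bar above 0.5 N).
It fails at once if the bar put down hard on the stand (over 40 N) (contact force between bar and stand above 40 N).
It fails at once if a bystander moved by more than 25 mm (distance of any of jar_a, brush, spatula, bowl from where it was at the start of the episode above 0.025 m).
It also fails if it takes over 72 s, if anything falls off the work surface, if the arm or the gripper's body presses on something with over 40 N, if the wrist force passes 120 N, or if a joint passes its speed limit or range.

## Working session

There is one attempt and no reset: what is moved stays moved. The work goes in short steps, each a Python script; the robot and the scene stay as the last script left them, time stands still between calls to the robot, and variables do not carry over. Pictures are saved under pics/ and viewed, and the job is handed in when it is done.

```bash
ls; mkdir -p pics; cat > h.py <<'E'
import numpy as np, cv2
from rig import r, claw, solver, cams, hand_in, search_frame, mark_of, status
def snap(cam, fn=None):
    c=cams.capture(cam)
    if fn: cv2.imwrite('pics/'+fn, c['image'][:,:,::-1])
    return c
def w(c,p): return np.array(c['rotation'])@np.array(p)+np.array(c['xyz'])
def pix(c,P):
    q=np.array(c['rotation']).T@(np.array(P)-np.array(c['xyz'])); s=q[:2]/q[2]; s=s*(1+c['k1']*(s@s))
    return np.array([c['fx']*s[0]+c['cx'], c['fy']*s[1]+c['cy']])
def ray(c,u,v,z):
    s0=np.array([(u-c['cx'])/c['fx'],(v-c['cy'])/c['fy']]); s=s0.copy()
    for _ in range(20): s=s0/(1+c['k1']*(s@s))
    d=np.array(c['rotation'])@np.array([s[0],s[1],1]); o=np.array(c['xyz'])
    return o+d*(z-o[2])/d[2]
E
python3 - <<'E'
from h import *
np.set_printoptions(precision=1,suppress=True)
for cam in ['side','top']:
    c=snap(cam,cam+'1.png'); print(cam,c['xyz'],np.array(c['rotation']).tolist(),c['fx'],c['k1'])
    for n in ['bar','bar_rail','bar_end_left','bar_end_right','chest','stand','stand_seat','hook','hook_trough','hook_grip','jar_a','bowl','brush','spatula']:
        print(n,[(w(c,m['position']),round(m['p'],2)) for m in mark_of(cam,n)[:2]])
print(status.read_t())
E
```

```text
pics
side [ 370.4 -891.4  607. ] [-0.4983946112330103, 0.8613988936129108, -0.0814642262527655, 0.05439060045070226] 458.22821537844015 -0.08230532727696499Traceback (most recent call last):
  File "<stdin>", line 6, in <module>
  File "h.py", line 7, in w
    def w(c,p): return np.array(c['rotation'])@np.array(p)+np.array(c['xyz'])
                       ~~~~~~~~~~~~~~~~~~~~~~~^~~~~~~~~~~~
ValueError: matmul: Input operand 1 has a mismatch in its core dimension 0, with gufunc signature (n?,k),(k,m?)->(n?,m?) (size 3 is different from 4)
```

```bash
sed -i "s/np.array(c\['rotation'\])/RM(c['rotation'])/g" h.py; cat >> h.py <<'E'
from scipy.spatial.transform import Rotation as Rn
def RM(q): return Rn.from_quat([q[1],q[2],q[3],q[0]]).as_matrix()
def down(yaw):
    "tool pointing down, tool y axis along world direction yaw+90deg; tool x along yaw"
    x=np.array([np.cos(yaw),np.sin(yaw),0]); z=np.array([0,0,-1.]); y=np.cross(z,x)
    q=Rn.from_matrix(np.c_[x,y,z]).as_quat(); return [q[3],q[0],q[1],q[2]]
E
python3 - <<'E'
from h import *
np.set_printoptions(precision=1,suppress=True)
for cam in ['side','top']:
    c=snap(cam,cam+'1.png'); print(cam,c['xyz'],RM(c['rotation']).tolist(),c['fx'],c['k1'])
    for n in ['bar','bar_rail','bar_end_left','bar_end_right','chest','stand','stand_seat','hook','hook_trough','hook_grip','jar_a','bowl','brush','spatula']:
        print(n,[(w(c,m['position']),round(m['p'],2)) for m in mark_of(cam,n)[:2]])
print(status.read_t())
E
```

```text
side [ 370.4 -891.4  607. ] [[0.9808104848473005, -0.0861304243936126, 0.17490666884764372], [-0.1945623530590436, -0.4899327826698694, 0.8497713570352242], [0.012501343357063502, -0.8674949097597834, -0.49728894815301716]] 458.22821537844015 -0.08230532727696499
bar [(array([619.1, 223.4,  78.3]), 0.77)]
bar_rail [(array([619.9, 223.3, 137.5]), 0.58)]
bar_end_left [(array([642.1, 331.2,  75.1]), 0.64)]
bar_end_right [(array([595.1, 118.3,  82.6]), 0.74), (array([638.8, 332.3,  74.8]), 0.55)]
chest [(array([623.5, 229. ,   0.4]), 0.92)]
stand [(array([ 645.8, -220.4,    4.3]), 0.64)]
stand_seat [(array([ 646.2, -217.9,   53. ]), 0.69)]
hook [(array([437.4, -24.9,   1.6]), 0.97), (array([670.6,   4.4,   1.2]), 0.64)]
hook_trough [(array([452. , -33.4,  15.7]), 0.93), (array([ 384.5, -295.4,   -0.8]), 0.75)]
hook_grip [(array([442.7, -24.5, 115.5]), 0.63)]
jar_a [(array([671.2,   6.9,   4.6]), 0.6), (array([622.7, 232.4,   1.9]), 0.39)]
bowl [(array([439. , 169. ,   2.2]), 0.58)]
brush [(array([407.1, 299. ,   1.2]), 0.76)]
spatula [(array([ 385.7, -294.9,    2.5]), 0.93)]
top [ 457.6 
[... 267 characters left out ...]
([614.5, 224.6,  73.3]), 0.73)]
bar_rail [(array([622. , 223.1, 135.6]), 0.68)]
bar_end_left []
bar_end_right [(array([596.6, 117.3,  77.6]), 0.88)]
chest [(array([619. , 226.8,   2.4]), 0.86)]
stand [(array([ 642.8, -214. ,    0.6]), 0.65)]
stand_seat [(array([ 643.4, -218.2,   53. ]), 0.84)]
hook [(array([436.9, -22.5,   3.4]), 0.89), (array([436.6, 174.3,   3.5]), 0.73)]
hook_trough [(array([450. , -25.6,   8.7]), 0.93)]
hook_grip [(array([436.7, -25.1, 115.4]), 0.91)]
jar_a [(array([670.5,   5.6,  -1.1]), 0.59)]
bowl [(array([435.7, 176.8,  -1.8]), 0.9)]
brush [(array([402.3, 301.3,  -0.8]), 0.9), (array([598.5, 115.6,  76.7]), 0.33)]
spatula [(array([ 386.3, -297.3,    1.6]), 0.64)]
1.6
```

View pics/side1.png

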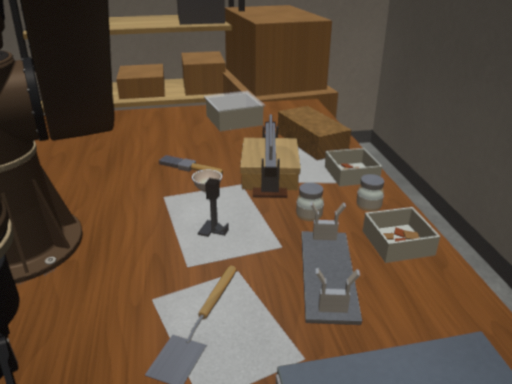

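View pics/top1.png

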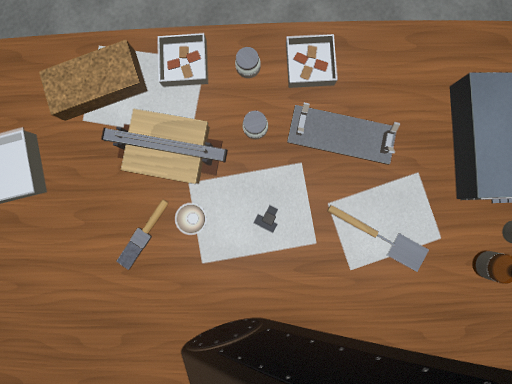

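```bash
python3 - <<'E'
import cv2
im=cv2.imread('pics/top1.png')
def crop(x0,y0,x1,y1,s,n): cv2.imwrite('pics/'+n,cv2.resize(im[y0:y1,x0:x1],None,fx=s,fy=s,interpolation=cv2.INTER_CUBIC))
crop(95,100,235,190,5,'c_bar.png'); crop(280,90,410,170,6,'c_stand.png'); crop(240,190,300,250,9,'c_hook.png')
E
```

```text
(no output)
```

View pics/c_bar.png

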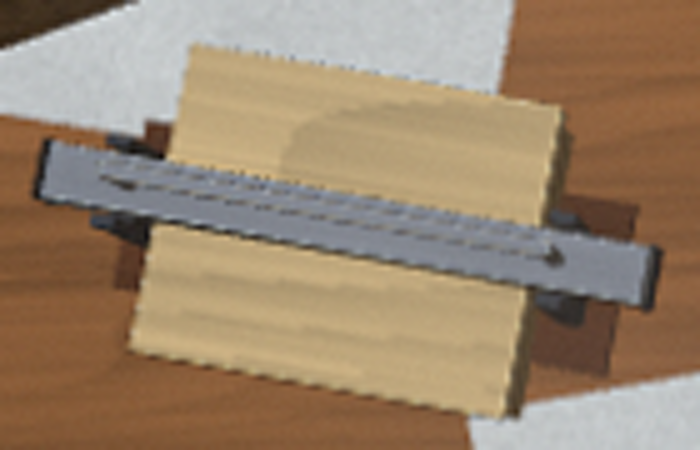

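View pics/c_stand.png

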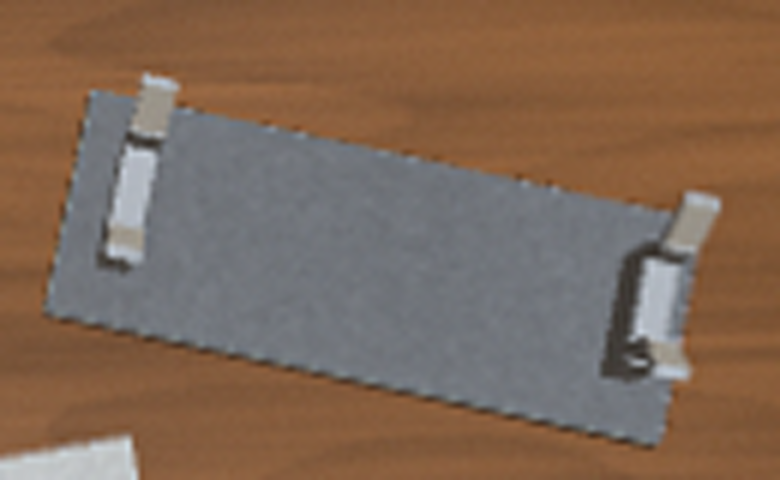

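View pics/c_hook.png

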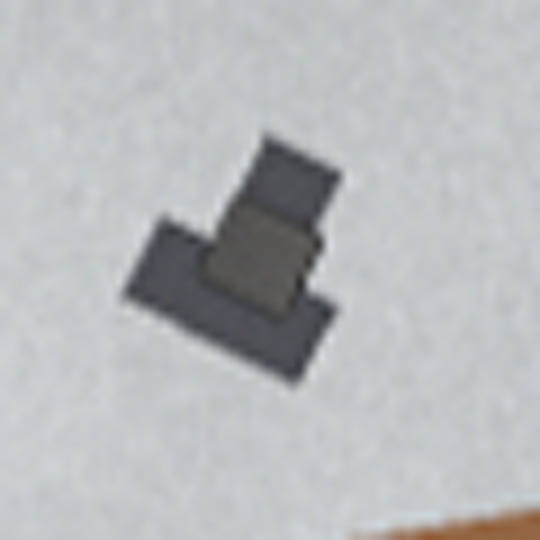

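```bash
cat > fit.py <<'E'
from h import *
from scipy.optimize import least_squares
def fit(c,mod,px,x0):
    mod=np.array(mod,float);px=np.array(px,float)
    def f(p):
        C,S=np.cos(p[2]),np.sin(p[2])
        out=[]
        for m,u in zip(mod,px):
            P=[p[0]+C*m[0]-S*m[1],p[1]+S*m[0]+C*m[1],m[2]]
            out.append(pix(c,P)-u)
        return np.concatenate(out)
    s=least_squares(f,x0,x_scale=[10,10,.1]); return s.x, np.abs(s.fun).max()
E
python3 - <<'E'
from fit import *
np.set_printoptions(precision=3,suppress=True)
c=snap('top')
hp=lambda L,s,o:[(a/s+o[0],b/s+o[1]) for a,b in L]
# resized cubic: crop px (u+.5)/s-.5
hp=lambda L,s,o:[((a+.5)/s-.5+o[0],(b+.5)/s-.5+o[1]) for a,b in L]
print('hook head',fit(c,[(12,13,131),(12,-13,131),(-12,-13,131),(-12,13,131)],hp([(237,200),(322,240),(288,315),(203,275)],9,(240,190)),[437,-25,-.5]))
print('hook base',fit(c,[(30,12,20),(30,-12,20),(-30,28,7),(-30,-28,7),(-4,-28,7)],hp([(268,135),(342,178),(125,297),(298,383),(338,308)],9,(240,190)),[437,-25,-.5]))
print('chest lid',fit(c,[(78,95,70),(78,-95,70),(-78,-95,70),(-78,95,70)],hp([(192,45),(562,105),(503,415),(130,350)],5,(95,100)),[619,226,-.2]))
print('bar',fit(c,[(14,150,99),(14,-150,99),(-14,-150,99),(-14,150,99)],hp([(48,141),(660,245),(650,310),(37,200)],5,(95,100)),[619,226,-.2]))
print('rail',fit(c,[(4,105,137),(4,-105,137),(-4,-105,137),(-4,105,137)],hp([(105,160),(560,235),(560,257),(105,183)],5,(95,100)),[619,226,-.2]))
print('stand base',fit(c,[(50,135,4),(50,-135,4),(-50,-135,4),(-50,135,4)],hp([(92,90),(700,217),(660,447),(47,315)],6,(280,90)),[643,-218,-.2]))
print(status.read_t())
E
```

```text
hook head (array([436.153, -21.642,  -0.459]), np.float64(0.8671496168072679))
hook base (array([435.954, -21.051,  -0.499]), np.float64(0.6277157316037858))
chest lid (array([619.193, 230.41 ,  -0.201]), np.float64(0.5013060222973991))
bar (array([616.87 , 223.832,  -0.204]), np.float64(0.7983478537120163))
rail (array([617.907, 221.316,  -0.193]), np.float64(1.6268655165569896))
stand base (array([ 644.914, -218.037,   -0.235]), np.float64(0.46600913024798274))
1.65
```

```bash
python3 - <<'E'
from h import *
np.set_printoptions(precision=3,suppress=True)
print(RM(status.read_tcp_rot()))
yaw=-.49
for a in (yaw+np.pi/2,yaw-np.pi/2):
  for P in ([436.5,-22,300],[436.5,-22,93],[600,228,212],[630,-214,190],[630,-214,300]):
    aa=a+(0.28 if P[0]>500 else 0)
    q=solver.ik(P,down(aa)); print(a,P,None if q is None else np.array(q))
E
```

```text
[[ 0.949  0.314  0.   ]
 [ 0.314 -0.949 -0.   ]
 [ 0.     0.    -1.   ]]
1.0807963267948966 [436.5, -22, 300] [-0.12   0.101  1.965 -0.     1.076  0.37 ]
1.0807963267948966 [436.5, -22, 93] [-0.12   0.412  2.199 -0.     0.531  0.37 ]
1.0807963267948966 [600, 228, 212] [ 0.316  0.487  1.636 -0.     1.018  0.526]
1.0807963267948966 [630, -214, 190] [-0.373  0.541  1.599 -0.     1.001 -0.163]
1.0807963267948966 [630, -214, 300] [-0.373  0.447  1.476 -0.     1.218 -0.163]
-2.0607963267948968 [436.5, -22, 300] [-0.12   0.101  1.965 -0.     1.076 -2.771]
-2.0607963267948968 [436.5, -22, 93] [-0.12   0.412  2.199 -0.     0.531 -2.771]
-2.0607963267948968 [600, 228, 212] [ 0.316  0.487  1.636 -0.     1.018 -2.616]
-2.0607963267948968 [630, -214, 190] None
-2.0607963267948968 [630, -214, 300] None
```

```bash
python3 - <<'E'
from h import *
np.set_printoptions(precision=1,suppress=True)
yaw=-.49
r.move_pose([560,-200,340],down(-.235+np.pi/2)); print(status.read_t())
c=snap('wrist','w_stand.png')
for n in ['stand','stand_seat']: print(n,[(w(c,m['position']),round(m['p'],2)) for m in mark_of('wrist',n)[:2]])
r.move_pose([436.5,-22,280],down(yaw+np.pi/2)); print(status.read_t())
c=snap('wrist','w_hook.png'); print(c['xyz'])
for n in ['hook','hook_trough','hook_grip']: print(n,[(w(c,m['position']),round(m['p'],2)) for m in mark_of('wrist',n)[:2]])
import pickle
pickle.dump(c,open('w_hook.pkl','wb'))
E
```

```text
3.6667
stand [(array([ 644.5, -215.2,    3.5]), 0.6)]
stand_seat [(array([ 643.5, -216.4,   56.6]), 0.62)]
4.7167
[472.4  40.8 422.8]
hook [(array([442.6, -23.8,   1.1]), 0.97)]
hook_trough [(array([ 387.9, -298.2,    0.7]), 0.7), (array([452.1, -30. ,   8.8]), 0.58)]
hook_grip [(array([441.4, -18. , 111.8]), 0.66)]
```

View pics/w_stand.png

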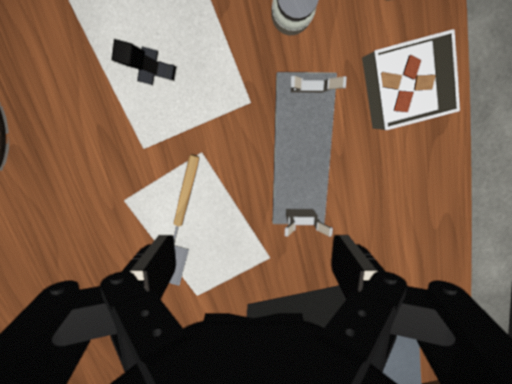

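View pics/w_hook.png

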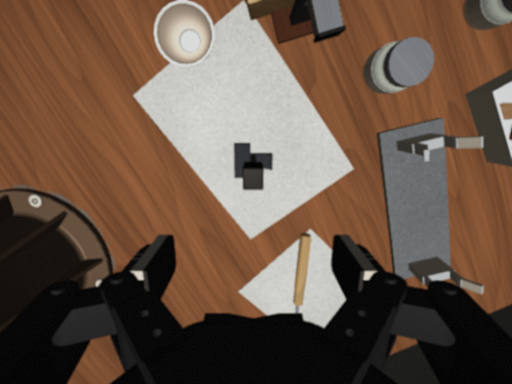

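```bash
python3 - <<'E'
from fit import *
import pickle
np.set_printoptions(precision=2,suppress=True)
c=pickle.load(open('w_hook.pkl','rb'))
im=c['image'][:,:,::-1].copy()
for k,(x,y,yaw,col) in enumerate([(436.5,-22.5,-.49,(0,255,0)),(438,-24,-.49,(0,0,255))]):
  C,S=np.cos(yaw),np.sin(yaw)
  pts=[]
  for m in [(12,13,131),(12,-13,131),(-12,-13,131),(-12,13,131),(30,12,20),(30,-12,20),(-30,28,7),(-30,-28,7)]:
    pts.append(pix(c,[x+C*m[0]-S*m[1],y+S*m[0]+C*m[1],m[2]]))
  print(np.array(pts).tolist())
  pts=(np.array(pts)+.5)*1-.5
  if k==0: P0=pts
s=10;x0,y0=225,135
cr=cv2.resize(im[y0:y0+60,x0:x0+60],None,fx=s,fy=s,interpolation=cv2.INTER_CUBIC)
for p in P0:
  q=((p-[x0,y0]+.5)*s-.5).astype(int); cv2.circle(cr,tuple(int(v) for v in q),4,(0,255,0),1)
g=cr.astype(float)*2; cv2.imwrite('pics/w_hook_c.png',np.clip(g,0,255).astype(np.uint8))
E
```

```text
[[261.5173841896415, 169.77075641324635], [261.29958025098483, 192.0539665928745], [240.3653128536142, 192.0501619659915], [240.0763828507481, 169.76345829181764], [270.9423281024454, 155.75843208834144], [270.6450395883268, 171.21253974965217], [231.96545895234703, 144.22202870050597], [232.69064452376287, 179.27606206716243]]
[[263.32366962462464, 170.31340198437994], [263.0632400603547, 192.57073049268078], [242.14135952649704, 192.56704977039865], [241.89545058086372, 170.305528335551], [272.26572861772655, 156.16365376044683], [271.94739934520567, 171.6046097553696], [233.27910189707498, 144.62224502252627], [233.957382014806, 179.64888838937662]]
```

View pics/w_hook_c.png

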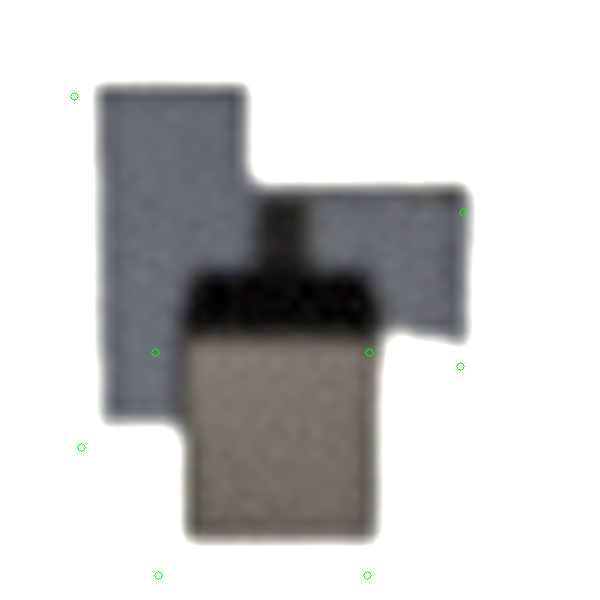

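```bash
python3 - <<'E'
from h import *
np.set_printoptions(precision=2,suppress=True)
yaw=-.49
r.servo_line([439,-22,140],vel=200)
print(r.servo_line([439,-22,93],vel=100,force_limit=15))
claw.gripper_to(15,grasp_force=100)
print(status.read_grip_width(),status.read_contact_force(),status.read_wrist_torque(),status.read_position(),status.read_t())
snap('side','s_grip.png')
r.servo_line([439,-22,180],vel=120)
print(status.read_grip_width(),status.read_contact_force(),status.read_wrist_torque(),status.read_position(),status.read_t())
c=snap('wrist','w_g.png')
E
python3 -c "
import cv2
im=cv2.imread('pics/s_grip.png');cv2.imwrite('pics/s_grip_c.png',cv2.resize(im[90:270,130:310],None,fx=3.3,fy=3.3))"
```

```text
False
22.818556064920674 [-2.58  3.12 10.41] [ 0.42  0.54 -0.05] [438.7  -21.85  93.25] 6.975
23.375501107289203 [-0.38 -0.09 -1.93] [-0.01 -0.   -0.04] [438.59 -21.95 179.47] 7.9
```

View pics/s_grip_c.png

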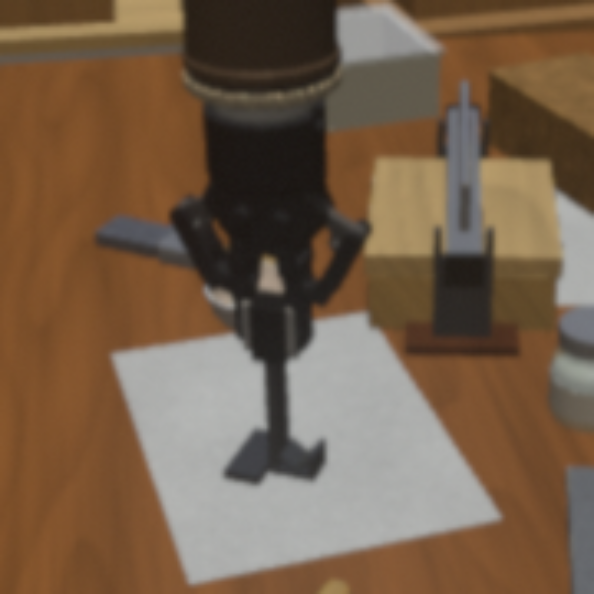

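View pics/w_g.png

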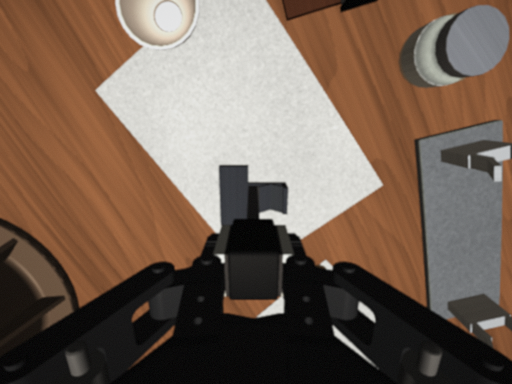

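```bash
python3 - <<'E'
from h import *
import pickle
np.set_printoptions(precision=2,suppress=True)
yaw=-.203; C,S=np.cos(yaw),np.sin(yaw); R=np.array([[C,-S],[S,C]])
def loc(x,y): return np.array([618,225])+R@[x,y]
p=loc(-75,-60)
r.servo_line([439,-22,290],vel=250)
r.move_pose([*p,300],down(yaw+np.pi/2))
c=snap('wrist','w_bar.png'); pickle.dump(c,open('w_bar.pkl','wb'))
for n in ['bar','bar_rail','chest','bar_end_left','bar_end_right','hook','hook_trough','hook_grip']: print(n,[(w(c,m['position']),round(m['p'],2)) for m in mark_of('wrist',n)[:2]])
print(status.read_contact_force(),status.read_wrist_torque(),status.read_position(),status.read_t())
c=snap('side','s_bar.png'); pickle.dump(c,open('s_bar.pkl','wb'))
E
```

```text
bar [(array([620.46, 227.61,  72.74]), 0.6)]
bar_rail [(array([618.95, 223.7 , 136.66]), 0.57)]
chest [(array([621.28, 228.29,  -1.79]), 0.84)]
bar_end_left [(array([642.71, 331.52,  74.5 ]), 0.63)]
bar_end_right [(array([598.02, 115.81,  72.92]), 0.59)]
hook [(array([535.81, 179.17, 206.61]), 0.91)]
hook_trough [(array([544.08, 180.07, 216.38]), 0.87)]
hook_grip [(array([537.05, 182.29, 317.43]), 0.59), (array([410.78, 302.36,   0.07]), 0.4)]
[-0.1  -0.81 -1.72] [ 0.01  0.04 -0.05] [532.52 180.96 300.18] 9.8917
```

View pics/w_bar.png

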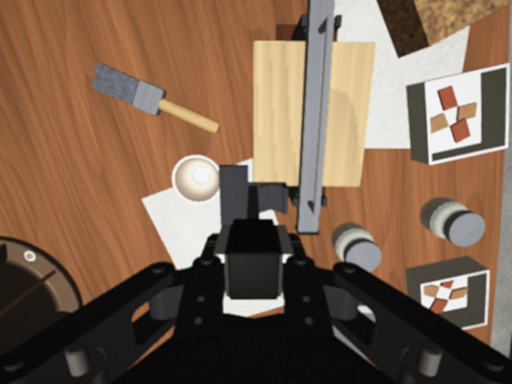

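View pics/s_bar.png

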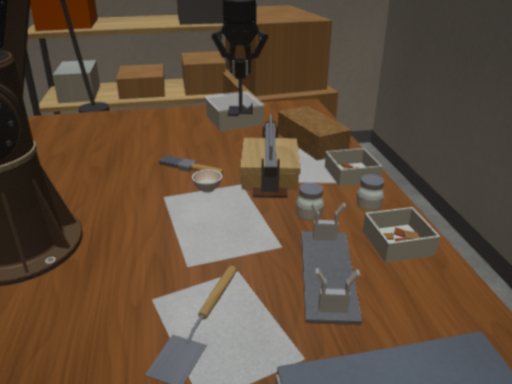

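```bash
cat > g.py <<'E'
from h import *
import pickle
np.set_printoptions(precision=2,suppress=True)
yaw=-.203; C,S=np.cos(yaw),np.sin(yaw); R=np.array([[C,-S],[S,C]])
B=np.array([618.8,225.])
def loc(x,y,z): return [*(B+R@[x,y]),z]
def rd(tag=''):
    f=np.array(status.read_contact_force()); m=np.array(status.read_wrist_torque())
    fl=R.T@f[:2]; ml=R.T@m[:2]
    p=np.array(status.read_position()); pl=R.T@(p[:2]-B)
    print(tag,'F',fl,f[2],'M',ml,m[2],'p',pl,p[2],'t',round(status.read_t(),2)); return f[2],ml
E
python3 - <<'E'
from g import *
r.servo_line(loc(-75,0,260),vel=200)
r.servo_line(loc(-75,0,199.5),vel=120)
rd('pre')
print(r.servo_line(loc(-16,0,199.5),vel=80,force_limit=5)); rd('in')
snap('wrist','w_in.png'); snap('side','s_in.png')
print(r.servo_line(loc(-16,0,214),vel=30,force_limit=5)); rd()
E
python3 -c "
import cv2
im=cv2.imread('pics/s_in.png');cv2.imwrite('pics/s_in_c.png',cv2.resize(im[80:220,200:340],None,fx=4,fy=4))"
```

```text
pre F [-0.02  0.18] -1.5919326523670594 M [0.12 0.01] 0.04533981036455028 p [-74.57  -0.02] 200.20432359937874 t 11.11
False
in F [-1.02 -0.36] -3.0005430684228895 M [ 0.03 -0.01] 0.04182853609377316 p [-16.43  -0.09] 199.30565273226824 t 12.0
False
 F [0.04 0.44] -2.779029172678013 M [0.02 0.02] 0.009598809708879268 p [-16.01  -0.02] 214.051577595906 t 12.73
```

View pics/s_in_c.png

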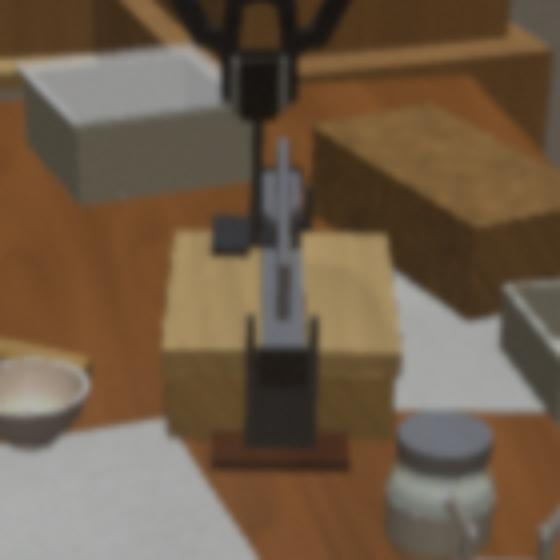

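View pics/w_in.png

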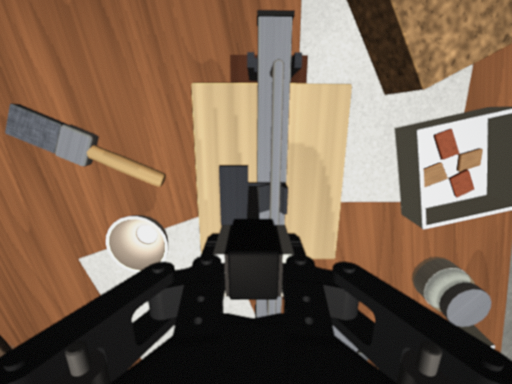

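```bash
python3 - <<'E'
from g import *
for z in (216,218,220,222,224):
    r.servo_line(loc(-16,0,z),vel=15); r.sleep(.1); rd(z)
snap('side','s_l1.png'); snap('wrist','w_l1.png')
E
python3 -c "
import cv2
im=cv2.imread('pics/s_l1.png');cv2.imwrite('pics/s_in_c.png',cv2.resize(im[80:220,200:340],None,fx=4,fy=4))"
```

```text
216 F [ 0.26 -0.03] -2.221151597203553 M [-0.02  0.01] 0.022174837053760617 p [-16.    -0.01] 215.9428355490131 t 13.12
218 F [0.34 0.16] -7.235877952036923 M [-0.01  0.01] -0.06677184471193295 p [-16.15  -0.08] 217.779957087944 t 13.5
220 F [-0.26  1.15] -8.95109900019087 M [0.14 0.04] 0.00963846416444616 p [-16.07   0.03] 219.9729908429068 t 13.88
222 F [0.77 0.72] -8.076113544297595 M [0.05 0.09] 0.019082874409095126 p [-16.01  -0.04] 222.0261355657504 t 14.27
224 F [-0.2  -0.14] -8.63503195284917 M [0.08 0.11] 0.03033437248629732 p [-16.01  -0.04] 223.9949556228406 t 14.65
```

View pics/s_in_c.png

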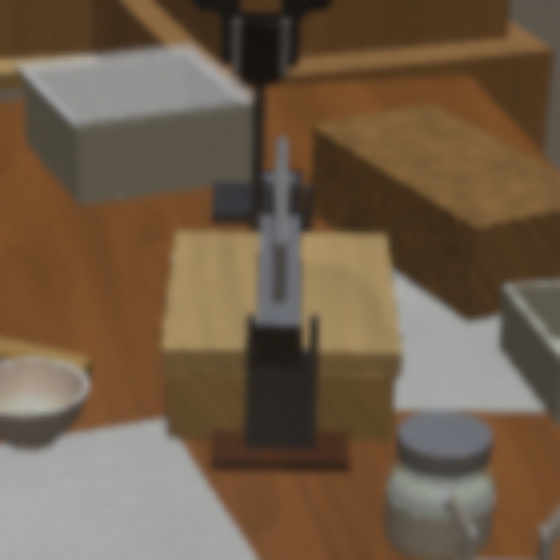

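```bash
python3 -c "
import cv2,numpy as np
a=cv2.imread('pics/w_in.png')[0:130,200:340];b=cv2.imread('pics/w_l1.png')[0:130,200:340]
s1=cv2.imread('pics/s_in.png')[130:200,240:320];s2=cv2.imread('pics/s_l1.png')[130:200,240:320]
cv2.imwrite('pics/cmpw.png',cv2.resize(np.hstack([a,b]),None,fx=2.8,fy=2.8,interpolation=2))
cv2.imwrite('pics/cmps.png',cv2.resize(np.hstack([s1,s2]),None,fx=5,fy=5,interpolation=2))"
```

```text
(no output)
```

View pics/cmpw.png

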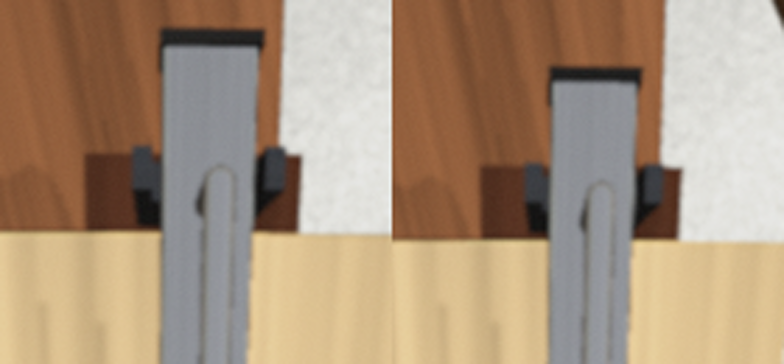

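View pics/cmps.png

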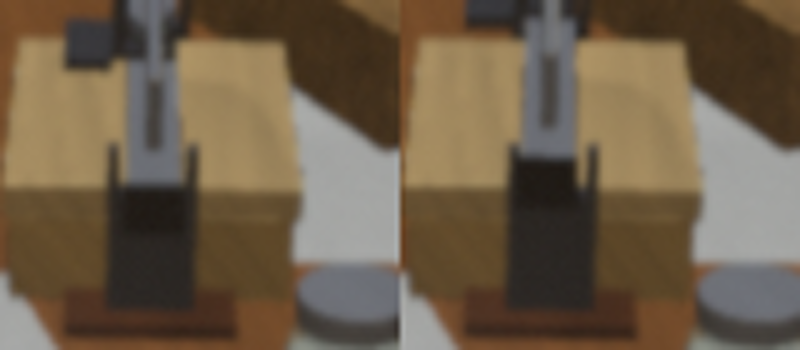

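```bash
cat >> g.py <<'E'
def avg(tag='',n=8):
    F=[];M=[]
    for _ in range(n):
        F.append(status.read_contact_force());M.append(status.read_wrist_torque()); r.sleep(.03)
    F=np.mean(F,0);M=np.mean(M,0); p=np.array(status.read_position())
    print(tag,'F',R.T@F[:2],round(F[2],2),'M',R.T@M[:2],'z',round(p[2],2),'t',round(status.read_t(),2)); return F,M
E
python3 - <<'E'
from g import *
avg('h0')
r.servo_line(loc(-16,0,207),vel=25)
avg('free')
r.servo_line(loc(-14,28,207),vel=40)
r.servo_line(loc(-14,28,216),vel=40)
for z in (218,220,222,224):
    r.servo_line(loc(-14,28,z),vel=15); avg(z,4)
avg('h28')
snap('side','s_l2.png'); snap('wrist','w_l2.png')
E
python3 -c "
import cv2,numpy as np
a=cv2.imread('pics/w_in.png')[0:130,200:340];b=cv2.imread('pics/w_l2.png')[0:130,200:340]
s1=cv2.imread('pics/s_in.png')[130:200,240:320];s2=cv2.imread('pics/s_l2.png')[130:200,240:320]
cv2.imwrite('pics/cmpw2.png',cv2.resize(np.hstack([a,b]),None,fx=2.8,fy=2.8,interpolation=2))
cv2.imwrite('pics/cmps2.png',cv2.resize(np.hstack([s1,s2]),None,fx=5,fy=5,interpolation=2))"
```

```text
h0 F [0.09 0.36] -7.98 M [0.02 0.07] z 224.0 t 15.02
free F [0.07 0.23] -2.7 M [ 0.   -0.04] z 207.15 t 16.12
218 F [-0.39 -0.95] -8.46 M [-0.21  0.14] z 217.61 t 17.76
220 F [ 0.02 -0.35] -9.34 M [-0.11  0.08] z 219.95 t 18.18
222 F [-0.21  0.03] -9.9 M [-0.13  0.11] z 222.02 t 18.59
224 F [ 0.02 -0.2 ] -9.58 M [-0.1  0.1] z 224.0 t 19.01
h28 F [-0.16 -0.05] -10.25 M [-0.09  0.1 ] z 223.99 t 19.27
```

View pics/cmpw2.png

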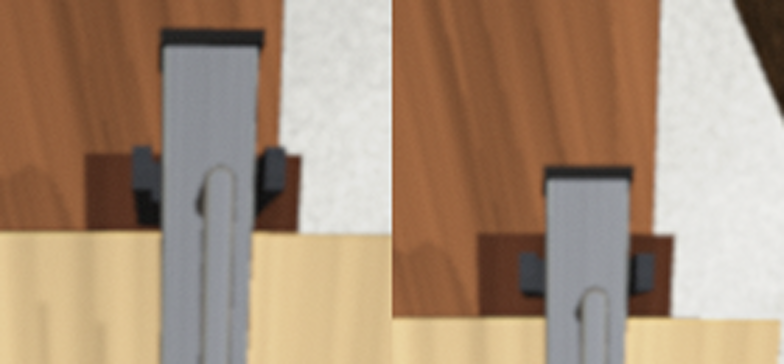

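View pics/cmps2.png

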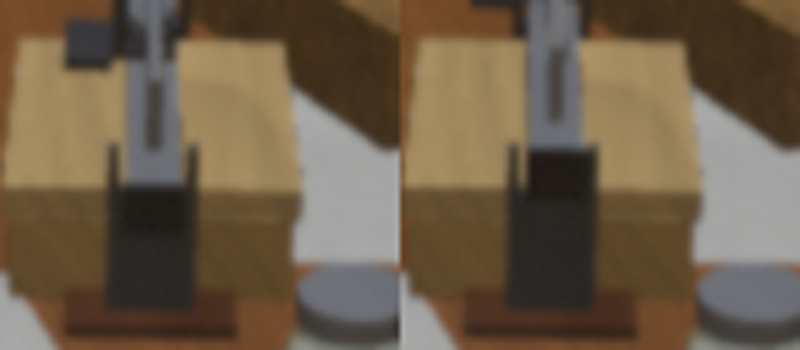

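```bash
python3 - <<'E'
from g import *
r.servo_line(loc(-14,28,207),vel=30)
r.servo_line(loc(-14,47,207),vel=40)
r.servo_line(loc(-14,47,216),vel=40)
for z in (218,221,224):
    r.servo_line(loc(-14,47,z),vel=15); avg(z,3)
avg('h47')
snap('side','s_l3.png'); snap('wrist','w_l3.png')
E
python3 -c "
import cv2,numpy as np
a=cv2.imread('pics/w_in.png')[0:160,200:340];b=cv2.imread('pics/w_l3.png')[0:160,200:340]
s1=cv2.imread('pics/s_in.png')[130:200,240:320];s2=cv2.imread('pics/s_l3.png')[130:200,240:320]
cv2.imwrite('pics/cmpw3.png',cv2.resize(np.hstack([a,b]),None,fx=2.8,fy=2.8,interpolation=2))
cv2.imwrite('pics/cmps3.png',cv2.resize(np.hstack([s1,s2]),None,fx=5,fy=5,interpolation=2))"
```

```text
218 F [-0.18 -0.1 ] -10.43 M [0.02 0.1 ] z 217.41 t 21.48
221 F [-0.22 -0.27] -10.32 M [0.05 0.12] z 221.0 t 21.93
224 F [0.22 0.2 ] -10.59 M [0.01 0.12] z 224.03 t 22.38
h47 F [ 0.05 -0.06] -10.15 M [0.04 0.11] z 223.93 t 22.64
```

View pics/cmpw3.png

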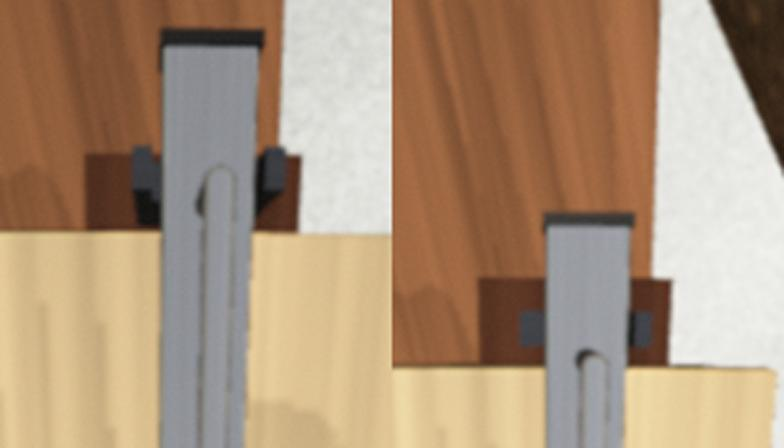

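View pics/cmps3.png

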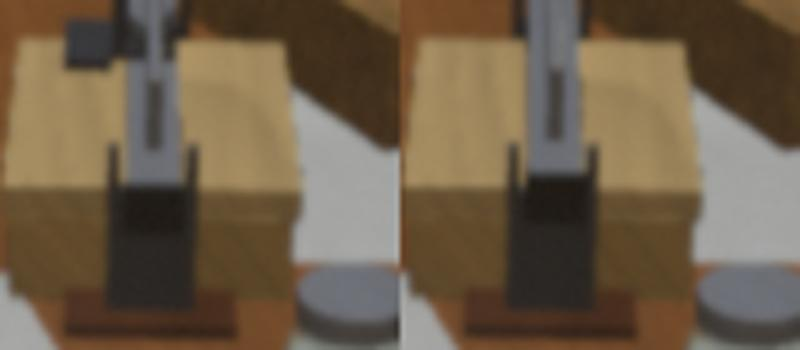

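```bash
python3 - <<'E'
from g import *
r.servo_line(loc(-14,47,207),vel=30)
r.servo_line(loc(-14,43,207),vel=30)
r.servo_line(loc(-14,43,216),vel=40)
r.servo_line(loc(-14,43,224),vel=15); avg('h43')
r.servo_line(loc(-14,43,232),vel=20); avg('h43')
snap('side','s_l4.png'); snap('wrist','w_l4.png')
E
python3 -c "
import cv2,numpy as np
a=cv2.imread('pics/w_l3.png')[0:160,200:340];b=cv2.imread('pics/w_l4.png')[0:160,200:340]
s1=cv2.imread('pics/s_in.png')[130:200,240:320];s2=cv2.imread('pics/s_l4.png')[130:200,240:320]
cv2.imwrite('pics/cmpw3.png',cv2.resize(np.hstack([a,b]),None,fx=2.8,fy=2.8,interpolation=2))
cv2.imwrite('pics/cmps3.png',cv2.resize(np.hstack([s1,s2]),None,fx=5,fy=5,interpolation=2))"
```

```text
h43 F [-0.16 -0.01] -10.58 M [-0.02  0.12] z 223.91 t 25.07
h43 F [-0.2  -0.06] -10.41 M [-0.01  0.11] z 231.87 t 25.88
```

View pics/cmpw3.png

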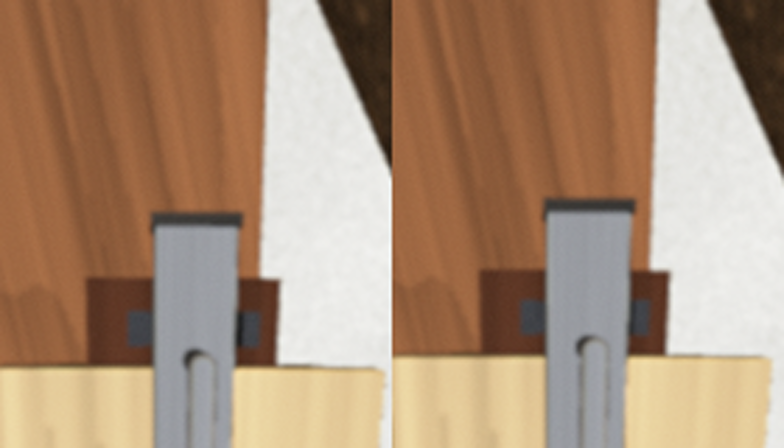

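View pics/cmps3.png

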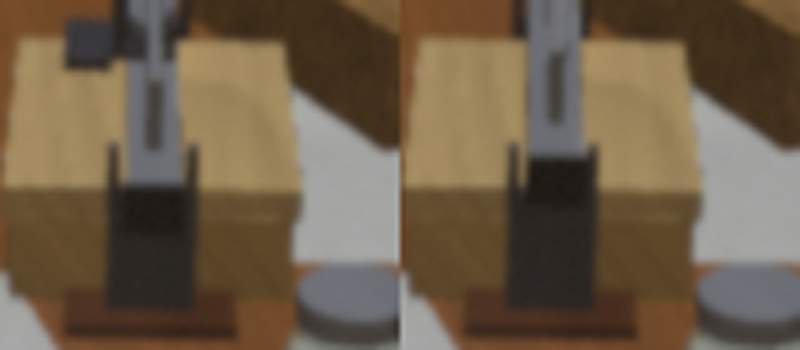

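```bash
python3 - <<'E'
from g import *
r.servo_line(loc(-14,43,246),vel=25); avg('a',3)
r.servo_line(loc(-14,43,262),vel=30); r.sleep(.3); avg('b')
c=snap('side','s_u.png');
for n in ['bar','bar_rail','bar_end_left','bar_end_right']: print(n,[(w(c,m['position']),round(m['p'],2)) for m in mark_of('side',n)[:2]])
c=snap('wrist','w_u.png')
for n in ['bar','bar_rail','bar_end_left','bar_end_right']: print(n,[(w(c,m['position']),round(m['p'],2)) for m in mark_of('wrist',n)[:2]])
E
```

```text
a F [0.13 0.05] -10.42 M [-0.01  0.1 ] z 245.81 t 26.79
b F [-0.05 -0.08] -10.35 M [-0.01  0.11] z 261.98 t 28.04
bar [(array([619.15, 225.02, 123.68]), 0.66)]
bar_rail [(array([621.52, 226.5 , 184.75]), 0.92)]
bar_end_left []
bar_end_right [(array([599.44, 121.6 , 124.22]), 0.56)]
bar [(array([622.93, 224.29, 116.28]), 0.94)]
bar_rail []
bar_end_left [(array([647.61, 331.86, 120.76]), 0.67)]
bar_end_right [(array([597.63, 113.7 , 119.46]), 0.81)]
```

View pics/s_u.png

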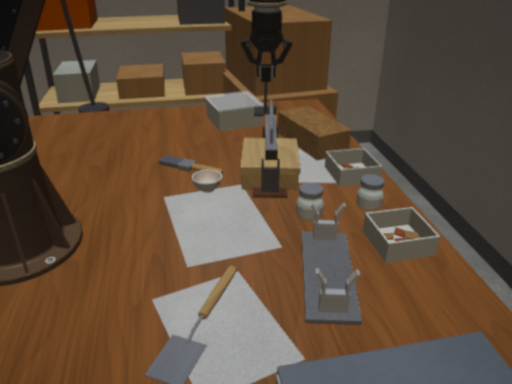

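View pics/w_u.png

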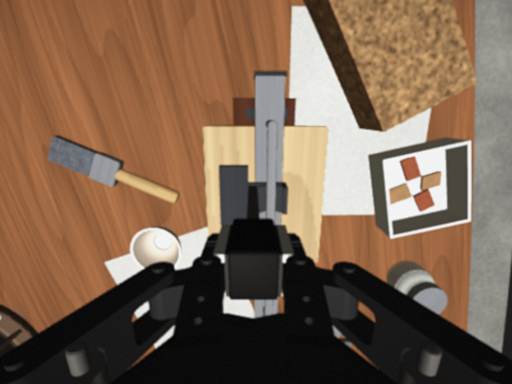

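```bash
cat >> g.py <<'E'
ys=-.235; Cs,Ss=np.cos(ys),np.sin(ys); Rs=np.array([[Cs,-Ss],[Ss,Cs]])
Sd=np.array([645.0,-217.2])
def sl(x,y,z): return [*(Sd+Rs@[x,y]),z]
E
python3 - <<'E'
from g import *
print(sl(-16,43,300),loc(-14,43,300))
r.servo_line(loc(-14,43,305),vel=40)
q0=np.array(loc(-14,43,305));q1=np.array(sl(-16,43,305))
mid=q0+(q1-q0)*.5
print(r.servo_line(q1.tolist(),vel=90,attitude=down(ys+np.pi/2))); r.sleep(.3); avg('s')
c=snap('side','s_s.png')
for n in ['bar','bar_rail','bar_end_left','bar_end_right']: print(n,[(w(c,m['position']),round(m['p'],2)) for m in mark_of('side',n)[:2]])
c=snap('wrist','w_s.png'); pickle.dump(c,open('w_s.pkl','wb'))
for n in ['bar','bar_rail','bar_end_left','bar_end_right','stand','stand_seat']: print(n,[(w(c,m['position']),round(m['p'],2)) for m in mark_of('wrist',n)[:2]])
c=snap('top','t_s.png')
for n in ['bar','bar_rail','bar_end_left','bar_end_right','stand']: print(n,[(w(c,m['position']),round(m['p'],2)) for m in mark_of('top',n)[:2]])
E
```

```text
[np.float64(639.4520189157116), np.float64(-171.65639555449766), 300] [np.float64(613.7566449343476), np.float64(269.9395657487003), 300]
False
s F [-0.11 -0.04] -10.07 M [0.   0.09] z 305.01 t 35.4
bar [(array([ 645.57, -216.39,  164.13]), 0.73)]
bar_rail [(array([ 646.59, -220.04,  226.84]), 0.95)]
bar_end_left [(array([ 667.47, -109.11,  163.73]), 0.85)]
bar_end_right [(array([ 620.93, -320.77,  168.35]), 0.96)]
bar [(array([ 643.77, -216.99,  161.95]), 0.73), (array([ 645.11, -215.46,   57.8 ]), 0.28)]
bar_rail []
bar_end_left [(array([ 672.39, -109.39,  164.38]), 0.95)]
bar_end_right [(array([ 620.91, -326.3 ,  159.09]), 0.96)]
stand [(array([ 652.24, -218.44,    1.21]), 0.9)]
stand_seat [(array([ 647.22, -217.38,   59.14]), 0.68)]
bar [(array([ 641.5 , -218.18,  158.49]), 0.65)]
bar_rail [(array([ 645.39, -212.56,  227.41]), 0.93)]
bar_end_left [(array([ 671.  , -111.06,  162.48]), 0.87)]
bar_end_right [(array([ 617.22, -322.74,  162.6 ]), 0.8), (array([671.28,   5.06,  -1.31]), 0.25)]
stand [(array([ 642.18, -215.27,   -0.53]), 0.71)]
```

View pics/s_s.png

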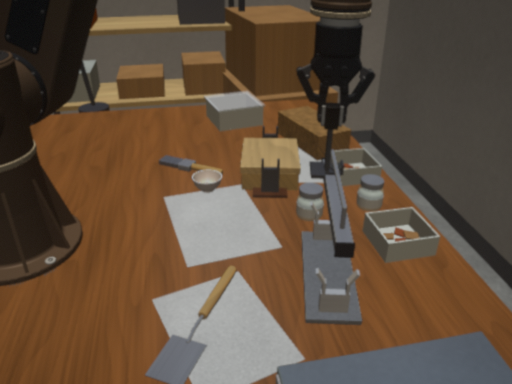

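View pics/w_s.png

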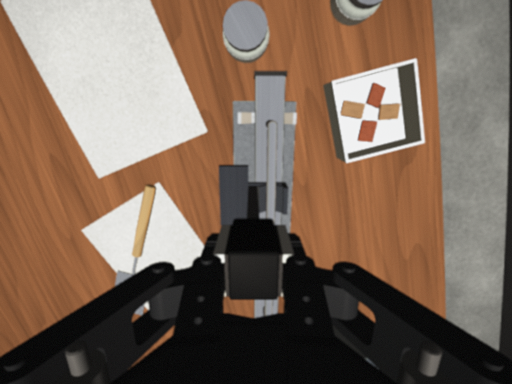

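View pics/t_s.png

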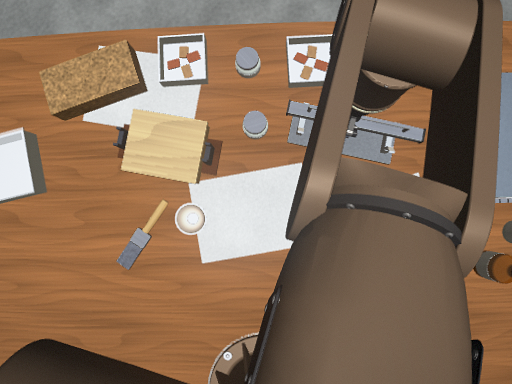

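```bash
python3 - <<'E'
from g import *
c=pickle.load(open('w_s.pkl','rb')); im=c['image'][:,:,::-1].copy()
x0,y0,s=200,60,5
cr=cv2.resize(im[y0:y0+110,x0:x0+120],None,fx=s,fy=s,interpolation=2)
def d(P,col):
    p=pix(c,P); q=((p-[x0,y0]+.5)*s-.5); print(P,p); cv2.circle(cr,(int(q[0]),int(q[1])),4,col,-1)
for m in [(50,135,5),(-50,135,5),(50,0,5),(-50,0,5),(32.5,104,100),(-32.5,104,100),(32.5,116,100),(-32.5,116,100)]: d(sl(*m),(0,255,0))
for m in [(14,150,187),(-14,150,187)]: d(sl(*m),(0,0,255))
cv2.imwrite('pics/ov.png',cr)
E
```

```text
[np.float64(725.0595201108084), np.float64(-97.55271319571402), 5] [293.72 101.18]
[np.float64(627.8080859775441), np.float64(-74.26841464447233), 5] [230.65 101.13]
[np.float64(693.6257170666322), np.float64(-228.84214927562084), 5] [290.48 183.57]
[np.float64(596.3742829333678), np.float64(-205.55785072437914), 5] [232.42 183.57]
[np.float64(700.8223865866022), np.float64(-123.62590553055865), 100] [290.03 123.2 ]
[np.float64(637.6089543999805), np.float64(-108.49111147225157), 100] [238.9  123.16]
[np.float64(703.6165024127513), np.float64(-111.95573343456694), 100] [290.38 113.41]
[np.float64(640.4030702261294), np.float64(-96.82093937625986), 100] [238.76 113.37]
[np.float64(693.5416486055195), np.float64(-74.58265059727736), 187] [284.4   74.43]
[np.float64(666.3112470482055), np.float64(-68.06304700292972), 187] [253.64  74.38]
```

View pics/ov.png

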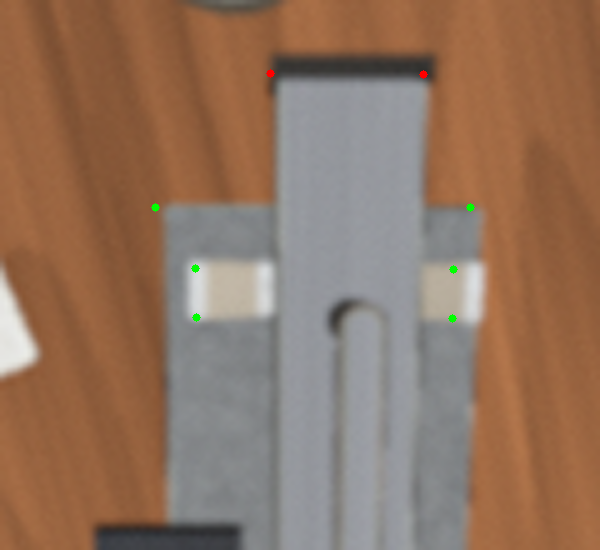

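```bash
python3 - <<'E'
from g import *
r.servo_line(sl(-13.5,42,305),vel=20)
r.servo_line(sl(-13.5,42,247),vel=50); avg('b',4)
c=snap('side','s_s2.png')
c=snap('wrist','w_s2.png')
print(status.read_t())
E
python3 -c "
import cv2,numpy as np
b=cv2.imread('pics/w_s2.png')[40:150,200:320]
s2=cv2.imread('pics/s_s2.png')[200:320,290:370]
cv2.imwrite('pics/q1.png',cv2.resize(b,None,fx=5,fy=5,interpolation=2))
cv2.imwrite('pics/q2.png',cv2.resize(s2,None,fx=5,fy=5,interpolation=2))"
```

```text
b F [-0.39 -0.23] -10.14 M [-0.01  0.1 ] z 247.37 t 38.02
38.125
```

View pics/q1.png

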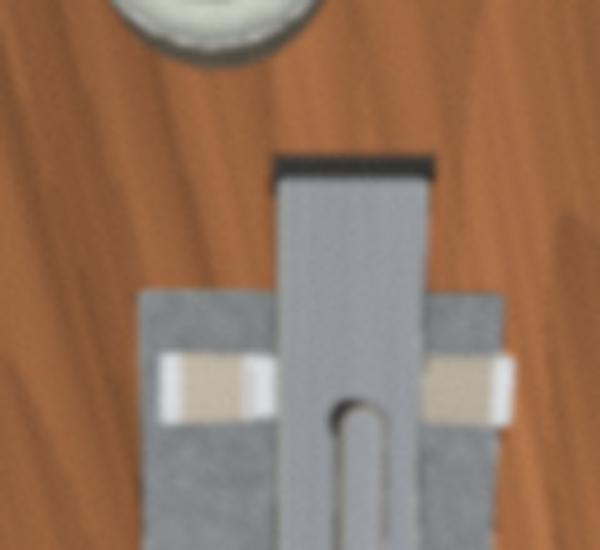

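View pics/q2.png

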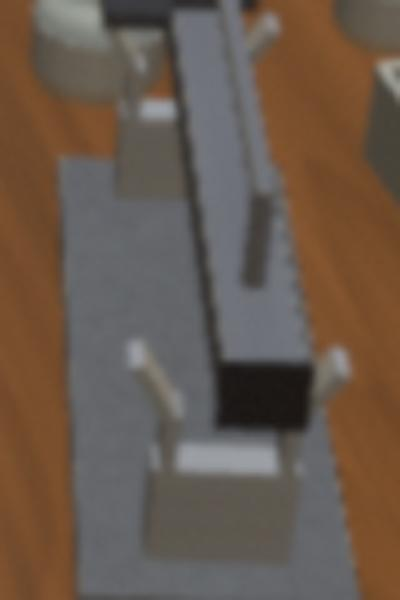

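```bash
python3 - <<'E'
from g import *
c=snap('side')
# near fork tips centre px
f=lambda u,v:((u+.5)/5-.5+290,(v+.5)/5-.5+200)
a=ray(c,*f(130,345),100); b=ray(c,*f(345,352),100); m=(a+b)/2
print('tips',Rs.T@(a[:2]-Sd),Rs.T@(b[:2]-Sd),Rs.T@(m[:2]-Sd))
z=75+247.4-217
for zz,p in ((z,[(218,429),(306,429)]),(z+24,[(219,362),(311,362)])):
    e=[ray(c,*f(*q),zz) for q in p]; print('bar end',[Rs.T@(k[:2]-Sd) for k in e])
# seat
e=[ray(c,*f(*q),55) for q in [(175,474),(278,474)]]; print('seat',[Rs.T@(k[:2]-Sd) for k in e])
# base near edge far corners
e=[ray(c,*f(*q),5) for q in [(62,157),(75,600)]]; print('base left edge',[Rs.T@(k[:2]-Sd) for k in e])
w_=snap('wrist'); print(w_['xyz'],RM(w_['rotation'])[:,2], w_['cx'])
g=lambda u,v:((u+.5)/5-.5+200,(v+.5)/5-.5+40)
for nm,zz,p in (('base',5,[(138,290),(502,296)]),('tips',100,[(160,388),(515,390)]),('bar',z+24,[(275,160),(433,160)])):
    e=[ray(w_,*g(*q),zz) for q in p]; k=[Rs.T@(t[:2]-Sd) for t in e]; print(nm,k,(k[0]+k[1])/2)
E
```

```text
tips [ -36.24 -102.18] [  37.77 -102.45] [   0.76 -102.31]
bar end [array([ -10.86, -150.  ]), array([  17.94, -148.73])]
bar end [array([ -12.33, -145.12]), array([  17.45, -143.75])]
seat [array([ -18.11, -116.9 ]), array([  18.03, -115.31])]
base left edge [array([-45.57, 146.2 ]), array([ -50.41, -129.35])]
[ 659.8  -103.53  389.32] [-0.06 -0.27 -0.96] 253.11458354868756
base [array([-47.39, 136.01]), array([ 52.7 , 134.53])] [  2.65 135.27]
tips [array([-34.52, 110.94]), array([ 40.31, 110.61])] [  2.89 110.78]
bar [array([-10.55, 151.32]), array([ 18.13, 151.37])] [  3.79 151.34]
```

```bash
python3 - <<'E'
from g import *
r.servo_line(sl(-15,42,222),vel=40)
r.servo_line(sl(-15,42,203),vel=20); avg('b',4)
hit=r.servo_line(sl(-15,42,194),vel=8,force_limit=4); print(hit); avg('c',4)
c=snap('side','s_s3.png'); c=snap('wrist','w_s3.png')
E
python3 -c "
import cv2,numpy as np
b=cv2.imread('pics/w_s3.png')[40:150,200:320]
s2=cv2.imread('pics/s_s3.png')[200:320,290:370]
cv2.imwrite('pics/q1.png',cv2.resize(b,None,fx=5,fy=5,interpolation=2))
cv2.imwrite('pics/q2.png',cv2.resize(s2,None,fx=5,fy=5,interpolation=2))"
```

```text
b F [-0.07 -0.01] -10.2 M [-0.01  0.09] z 203.14 t 40.23
True
c F [-0.36  0.13] -2.55 M [ 0.   -0.02] z 195.58 t 41.12
```

View pics/q1.png

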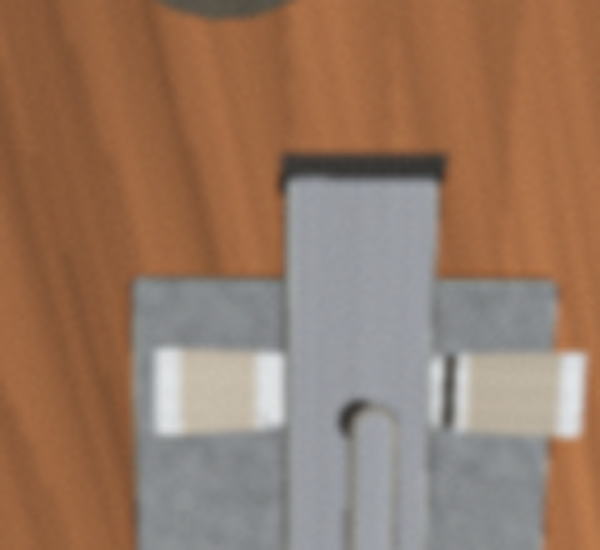

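View pics/q2.png

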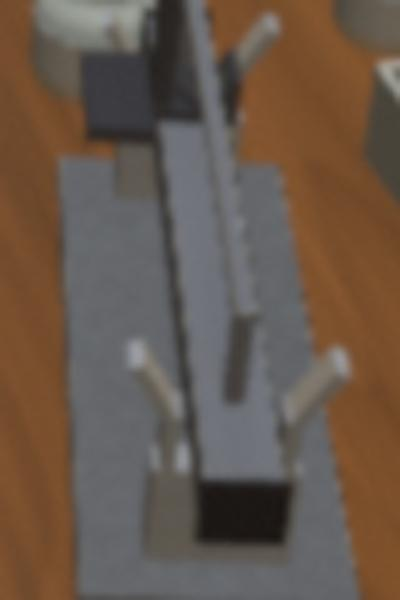

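```bash
python3 - <<'E'
from g import *
print(r.servo_line(sl(-15,42,179.5),vel=30,force_limit=4)); avg('low',4)
print(r.servo_line(sl(-75,42,179.5),vel=60,force_limit=4)); avg('out',4)
c=snap('side','s_o.png')
E
```

```text
False
low F [0.28 0.15] -2.32 M [ 0.03 -0.01] z 179.69 t 42.04
False
out F [ 0.44 -0.19] -2.39 M [ 0.03 -0.03] z 179.43 t 43.33
```

View pics/s_o.png

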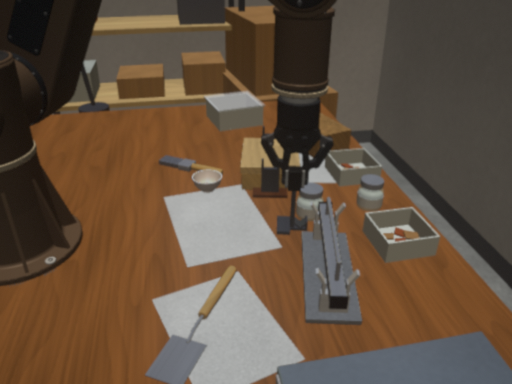

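```bash
python3 - <<'E'
from g import *
p=np.array(status.read_position())
r.servo_line([p[0]-20,p[1],230],vel=120)
r.servo_line([450,-25,200],vel=180)
r.servo_line([450,-25,103],vel=100); avg('pre',4)
print(r.servo_line([450,-25,90.5],vel=10,force_limit=4)); avg('td',4)
print(status.read_position())
c=snap('side','s_p.png'); c=snap('wrist','w_p.png')
E
python3 -c "
import cv2,numpy as np
s2=cv2.imread('pics/s_p.png')[130:260,150:290]
cv2.imwrite('pics/q2.png',cv2.resize(s2,None,fx=4,fy=4,interpolation=2))"
```

```text
pre F [0.17 0.15] -2.28 M [ 0.01 -0.02] z 103.53 t 46.36
True
td F [-0.78 -0.19] 8.89 M [-0.01  0.05] z 93.35 t 47.4
[449.9  -24.97  93.35]
```

View pics/q2.png

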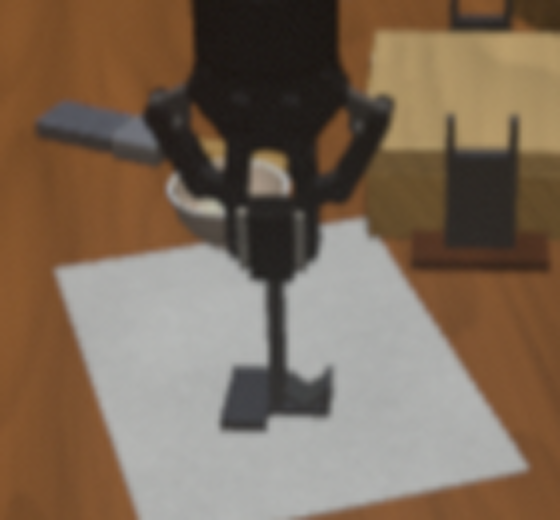

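Hook stands flat at the same TCP height as at the grasp (93.35 against 93.25 mm). Next I release it slowly.

```bash
python3 - <<'E'
from g import *
claw.gripper_to(60,grasp_force=20); print(status.read_grip_width())
r.servo_line([450,-25,160],vel=60); r.servo_line([450,-25,260],vel=150)
r.move_pose([440,-170,330],down(ys+np.pi/2)); r.sleep(.3)
for cam in ('side','top','wrist'):
    c=snap(cam,'f_%s.png'%cam)
    for n in ['bar','bar_end_left','bar_end_right','stand','hook','hook_grip','jar_a','bowl','brush','spatula']: print(cam,n,[(w(c,m['position']),round(m['p'],2)) for m in mark_of(cam,n)[:1]])
print(status.read_t())
E
```

```text
59.83272980889427
side bar [(array([ 649.74, -216.12,   57.28]), 0.94)]
side bar_end_left [(array([ 671.79, -111.2 ,   55.9 ]), 0.69)]
side bar_end_right [(array([ 621.76, -321.98,   60.59]), 0.86)]
side stand [(array([ 645.99, -219.33,    5.63]), 0.92)]
side hook [(array([448.01, -26.15,   2.88]), 0.97)]
side hook_grip [(array([452.62, -28.59, 115.15]), 0.91)]
side jar_a [(array([670.94,   3.13,  -1.79]), 0.77)]
side bowl [(array([438.8 , 172.97,   0.26]), 0.95)]
side brush [(array([403.83, 300.06,   2.63]), 0.85)]
side spatula [(array([ 386.59, -299.72,    4.05]), 0.88)]
top bar [(array([ 641.82, -219.15,   52.97]), 0.94)]
top bar_end_left [(array([ 671.77, -112.22,   52.37]), 0.74)]
top bar_end_right [(array([ 616.69, -324.8 ,   57.2 ]), 0.84)]
top stand [(array([ 641.93, -216.62,    1.53]), 0.81)]
top hook [(array([447.18, -23.86,   4.8 ]), 0.75)]
top hook_grip [(array([450.9 , -26.23, 111.79]), 0.6)]
top jar_a [(array([670.76,   5.96,  -0.62]), 0.96)]
top bowl [(array([439.12, 172.61,  -0.4 ]), 0.88)]
top brush []
top spatula []
wrist bar [(array([ 643.9 , -216.42,   55.85]), 0.79)]
wrist bar_end_left [(array([ 676.58, -110.37,   56.37]), 0.84)]
wrist bar_end_right [(array([ 621.44, -330.08,   56.7 ]), 0.88)]
wrist stand [(array([ 645.48, -216.27,   55.81]), 0.61)]
wrist hook [(array([456.68, -25.65,   0.64]), 0.89)]
wrist hook_grip [(array([453.87, -22.98, 110.87]), 0.66)]
wrist jar_a [(array([676.43,   5.35,   4.18]), 0.75)]
wrist bowl []
wrist brush [(array([ 387.47, -295.56,    0.9 ]), 0.48)]
wrist spatula [(array([ 390.55, -294.29,    0.44]), 0.86)]
52.6667
```

View pics/f_side.png

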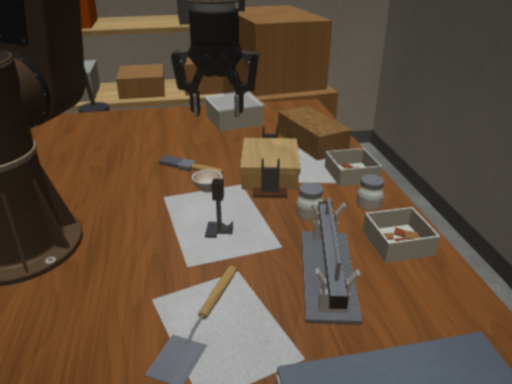

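View pics/f_wrist.png

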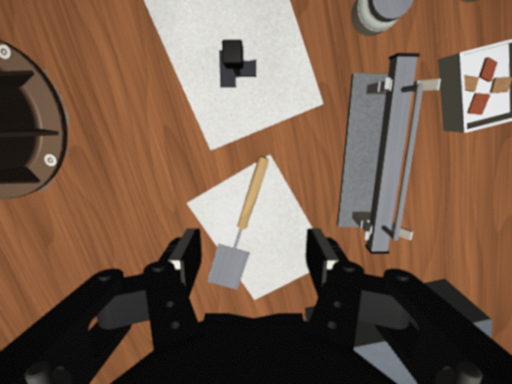

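```bash
python3 -c "
from h import *
print(hand_in(), status.read_t())"
```

```text
the job is handed in; nothing more can be done
the job is handed in; nothing more can be done
```

The bar is in both forks of the stand, the hook stands upright on the table and released, and the job is handed in. It took about 53 s of the 72 s. `hand_in()` reports no verdict, so the state below is from my last checks.

- **Finding the balance:** I made small trial lifts of 7 mm with the hook at 0, +28 and +47 mm along the rail. The first two left the +y end down. The third lifted level and put the balance point near +43 mm and the bar's weight at about 7.8 N. I re-hooked at +43 mm.
- **Lift:** Both ends came up together to about 120 mm above the table, level, straight over the chest, and were held there for about 0.5 s.
- **Set-down:** The bar went down at 8 mm/s with a 4 N stop and came fully off the hook when it stopped. The hook came out without any contact force showing.
- **Bar at the end:** The marks put its underside at 53–61 mm, against a seat of 55 mm. Centring was within about 4 mm by the whole-bar marks. The three cameras differ by up to about 8 mm on the bar and stand, so I judged the fit from the pictures, which show it between the prongs of both forks.
- **Hook at the end:** It touched down at the same tool height as when I gripped it (93.35 against 93.25 mm), so its foot is on the table.
- **Bystanders:** The jar, bowl, brush and spatula marks are within about 7 mm of where they started, which is about the spread between the cameras. In the final pictures the top camera missed the brush and spatula, and the wrist camera missed the bowl and mistook the spatula for the brush. The side camera found all four where they began.

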